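# Complete the tin of brass door knobs

## Task

The round blue tin takes seven brass knobs, one in the middle and six around it, and two places are still empty. Take the two brass knobs that stand loose on the worktop (not the steel one) and set one upright in each empty place, flat on the bottom of the tin among the others. Set them down, do not drop them.

Things in the scene. Friction and masses are not known exactly. Their poses are not given: they have to be found in the camera images.
- brass_knob_1: loose brass door knob standing upright on the worktop, round about its z axis (yaw does not matter): domed base plate 56 mm in diameter (edge 4 mm thick, middle 9 mm), neck 16 mm in diameter, cylindrical head 24 mm in diameter from 31 to 48 mm, top at 52 mm; 80 to 170 g. Origin: centre of its underside. Grasp it by the head. A steel knob of the same shape nearby is not wanted
- brass_knob_2: the other loose brass door knob, of the same shape and size as brass_knob_1, standing upright on the worktop outside the tin. Origin: centre of its underside, z up along the knob
- gap_1 (a point): centre of one empty place, on the inner floor (3 mm above the worktop) of the blue tin, which is fixed: 194 mm outside, 190 mm inside diameter, rim at 22 mm. Seven places, six round one, 62 mm apart; five hold loose knobs of the same kind. z up, x outward from the tin's centre. Most room for fingers: on a line at right angles to the line gap_1 to gap_2
- gap_2 (a point): centre of the other empty place, on the tin's inner floor, 124 mm from gap_1, straight across the tin: the tin's centre, where a packed knob stands, is midway between them. z up, x towards the tin's centre. Packed knobs reach 55 mm above the worktop. Either loose knob may go in either place
Mind the look-alikes: they are no part of the job. Leave any green look-alike of the brass_knob_2 alone.

How it is judged:
At the end, for the whole second after the job is handed in: One loose brass knob stands in each of the two empty places, in either order: its centre within 15 mm of the place's centre, its underside less than 4 mm above the tin's floor, upright within 8 degrees, at rest and released (((horizontal distance between brass_knob_1 and gap_1 below 0.015 m and z of brass_knob_1 in the frame of gap_1 below 0.004 m and angle between each of brass_knob_1, brass_knob_2's own z axis and vertical below 0.14 rad and horizontal distance between brass_knob_2 and gap_2 below 0.015 m and z of brass_knob_2 in the frame of gap_2 below 0.004 m) or (horizontal distance between brass_knob_1 and gap_2 below 0.015 m and z of brass_knob_1 in the frame of gap_2 below 0.004 m and angle between each of brass_knob_1, brass_knob_2's own z axis and vertical below 0.14 rad and horizontal distance between brass_knob_2 and gap_1 below 0.015 m and z of brass_knob_2 in the frame of gap_1 below 0.004 m)) and linear speed of each of brass_knob_1, brass_knob_2 below 0.02 m/s and contact force between each of brass_knob_1, brass_knob_2 and the fingers below 0.1 N); the robot touches nothing.
It fails at once if a brass knob is dropped or thrown: it moves faster than 0.7 m/s (a fall of 25 mm) while no finger touches it ((linear speed of brass_knob_1 above 0.7 m/s and contact force between brass_knob_1 and the fingers below 0.01 N) or (linear speed of brass_knob_2 above 0.7 m/s and contact force between brass_knob_2 and the fingers below 0.01 N)).
It also fails if it takes over 51 s, if anything falls off the work surface, if the arm or the gripper's body presses on something with over 40 N, if the wrist force passes 120 N, or if a joint passes its speed limit or range.

## Robot

A 6-joint arm with a two-finger parallel gripper is mounted at the origin on a cart in front of the work surface, level with it; the furniture and walls round the work are solid. World frame = base frame: x ahead of the robot, y to its left, z up, the work surface at z = 0. Lengths are in m, angles in rad, forces in N, time in s.
With the tool pointing down it reaches from about 0.35 to 0.975 m from the base axis. Payload 4.9 kg.
Tool frame: the origin (TCP) lies midway between the tips of the shut fingers; the grasp point (between the pads) lies manip.tcp_to_grasp behind it (manip.tcp_to_grasp is the distance from the TCP to the grasp point, in m); z points along the fingers, y is the line along which they close (so a half turn about z gives the same grasp; the last joint's range is limited). The gripper opens to 85 mm and grips with 20 to 120 N. Pads are 22 mm wide; open, the fingers measure 114 mm over their backs; the gripper's body (76 mm by 85 mm) begins 54 mm behind the grasp point. The pads swing forward as they close: fully open they stand 13 mm farther back than shut.
Start: joints at [-1.434, 0.053, 1.613, -0, 1.476, -0.119], TCP at [0.158, -0.605, 0.231] pointing down, gripper open.
Joint ranges: [-3.01, 3.01], [-1.01, 2.22], [0.06, 2.58], [-1.02, 4.17], [0.09, 2.62], [-3.14, 3.14]. Speed limits (rad/s): [2.57, 2.57, 3.14, 3.14, 3.14, 3.14].

## Interface

Orientations are given as a unit quaternion [w, x, y, z].
In Python, from plant import manip, grab_frame, calibration, job_done gives the robot as it stands.
- The arm moves only by the tool send_rows, never from a script. Its argument "rows" is a list of rows, each an object of numbers: "x", "y", "z": the shift along the tool's x, y, z normalised to -1 to 1, where 1 is 15 cm; "wx", "wy", "wz": the turn, a rotation vector about the tool's x, y, z normalised to -1 to 1, where 1 is pi/4 rad; "hand": the opening, from -1 (shut) to 1 (fully open). In form: [{"x": .., "y": .., "z": .., "wx": .., "wy": .., "wz": .., "hand": ..}, ...]. A call has exactly 10 rows; each row shifts and turns the commanded pose from where the row before left it, along the tool's axes as they then stand; what a row does not reach is not made up. A row lasts 1/12 s, in which the tool goes at most 41.7 mm and 7.16 degrees, less where a joint would pass 70% of its speed; a pose out of reach is approached as far as the arm can. A call with a number of a shift or a turn outside -1 to 1 is refused whole. A call with a gripper value outside its range is refused whole. The fingers move at their own pace and stop on an object; the grip force is fixed at half the most. Time passes only in rows, so rows that do not move let the fingers close, or fill a call up. It gives the time, the measured TCP pose, the force, the opening and the grip force at its end, in the units of the state.
- manip.state(): the state, without advancing time (a new reading comes with each control period).
- grab_frame(name): name is "scene" or "top"; returns the picture (400x640x3 uint8, blue, green, red); there is no depth.
- calibration(name): a dict with "camera_matrix" (3x3 intrinsics, pixels), "k1" (the pictures are not rectified: a ray, as slopes to the right and down, at radius r is drawn at 1 + k1 r^2 times it, then the intrinsics apply), "R" (3x3) and "t" (3): a world point X has camera coordinates R X + t. Camera axes: x right, y down, z forward; pixel columns grow to the right and rows downward; lengths in m; the calibration is good to about 2 mm. A picture is of the moment at which its call begins. calibration takes no time and is no camera call.
- job_done(): hands the job in; it is judged then, once.
The state is a dict: "time": time; "joint_pos": joint angles; "joint_vel": joint speeds; "joint_efforts": joint torques, N m; "tool_pos": TCP position; "tool_rot": TCP orientation; "contact_force": force on the tool from outside, world axes, zero at the start; "ft_torque": the same for the moment, N m; "gripper_width": opening from 0.0 (shut) to 1.0 (fully open); "grasp_force": force on a finger pad.
Only numpy, scipy, OpenCV 4.12 (cv2) and the standard library are available. Lean on these libraries where they do the work, as an engineer would, in place of code of your own. Each camera call takes 0.05 s, during which the arm holds its last target. There are 200 camera calls.

## Working session

There is one attempt and no reset: what is moved stays moved. The work goes in short steps, Python scripts to look and compute and a tool call to move; the robot and the scene stay as the last step left them, time stands still between calls to the robot, and variables do not carry over. Pictures are saved under pics/ and viewed, at most 10 in all, crops included, and the job is handed in when it is done.

Besides the shell and the picture viewer there is one more tool, called after "Emit:" as name(argument=value, ...) on one line, values as JSON. send_rows: Moves the arm, as the interface text tells. Scaled input: -1 to 1 covers 15 cm each way for a shift and pi/4 rad each way for a turn. Its arguments: {"type":"object","properties":{"rows":{"type":"array","items":{"type":"object","properties":{"x":{"type":"number","minimum":-1,"maximum":1},"y":{"type":"number","minimum":-1,"maximum":1},"z":{"type":"number","minimum":-1,"maximum":1},"wx":{"type":"number","minimum":-1,"maximum":1},"wy":{"type":"number","minimum":-1,"maximum":1},"wz":{"type":"number","minimum":-1,"maximum":1},"hand":{"type":"number"}}}}},"required":["rows"]}

```bash
mkdir -p pics; ls; python3 - <<'E'
from plant import manip, grab_frame, calibration
import cv2,numpy as np
for n in("top","scene"):
    cv2.imwrite(f"pics/{n}0.png",grab_frame(n)); c=calibration(n); print(n,c)
s=manip.state();print(s, manip.tcp_to_grasp)
E
```

```text
pics
top {'camera_matrix': array([[484.58494236,   0.        , 315.83097985],
       [  0.        , 484.58494236, 193.84125428],
       [  0.        ,   0.        ,   1.        ]]), 'k1': -0.07391313147212629, 'R': array([[-0.01949028, -0.99980198, -0.00401593],
       [-0.99001156,  0.01986008, -0.13958038],
       [ 0.1396325 ,  0.00125536, -0.9902026 ]]), 't': array([-0.30039233,  0.54601979,  1.36641104])}
scene {'camera_matrix': array([[389.19544627,   0.        , 321.75430296],
       [  0.        , 389.19544627, 198.6010859 ],
       [  0.        ,   0.        ,   1.        ]]), 'k1': -0.049431581107112835, 'R': array([[ 0.90949577, -0.41502463,  0.02391649],
       [-0.16470786, -0.4125734 , -0.89590988],
       [ 0.38169197,  0.81088701, -0.44359158]]), 't': array([-0.59574721, -0.00902017,  1.12284675])}
{'time': 0.1, 'joint_pos': array([-1.43401027e+00,  5.32994152e-02,  1.61416811e+00,  3.96132001e-07,
        1.47601944e+00, -1.19005309e-01]), 'joint_vel': array([ 0.00016138, -0.00069054, -0.00273626,  0.00022933,  0.00105395,
        0.00100416]), 'joint_efforts': array([-1.35657894e-03, -3.94906640e+01, -3.71364570e+01, -1.79342046e-04,
        3.90363566e-03,  2.25056795e-05]), 'tool_pos': array([ 0.15805044, -0.60409285,  0.23017383]), 'tool_rot': array([-9.47119365e-04,  9.91832047e-01,  1.27547220e-01, -8.22329944e-06]), 'contact_force': array([-0.5705892 ,  0.53797041, -0.10440625]), 'ft_torque': array([0.00297802, 0.00218394, 0.00400528]), 'grasp_force': 0.0, 'gripper_width': 1.0011995408247834} 0.0187
```

View pics/top0.png

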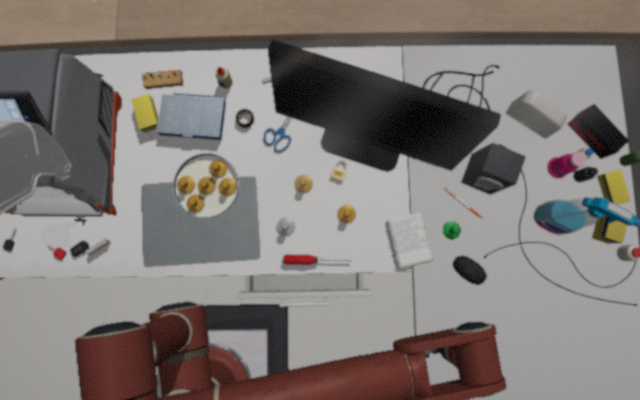

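View pics/scene0.png

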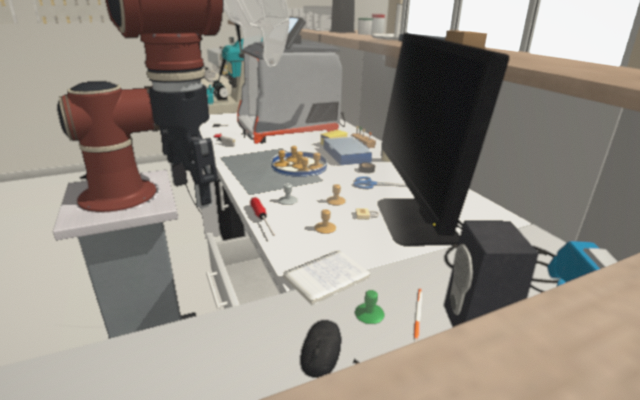

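The top view shows the tin at about (207,185). The packed knobs are at (218,168), (186,185), (206,186), (227,187) and (195,204), so the gaps are near (196,168) and (217,205). The loose brass knobs are at (303,184) and (346,214), and the steel one is at (285,227).

```bash
cat > h.py <<'E'
import cv2,numpy as np
from plant import manip, grab_frame, calibration
def ray(n,px,z):
    c=calibration(n);k=c["camera_matrix"]
    d=np.array([c["k1"],0,0,0,0.])
    u=cv2.undistortPoints(np.array([[px]],float),k,d)[0,0]
    R,t=c["R"],c["t"];o=-R.T@t;v=R.T@np.array([u[0],u[1],1]);return o+v*(z-o[2])/v[2]
def proj(n,X):
    c=calibration(n);return cv2.projectPoints(np.array([X],float),cv2.Rodrigues(c["R"])[0],c["t"],c["camera_matrix"],np.array([c["k1"],0,0,0,0.]))[0][0,0]
def brass(im):
    h=cv2.cvtColor(im,cv2.COLOR_BGR2HSV);return cv2.inRange(h,(10,90,60),(30,255,255))
E
python3 - <<'E'
from h import *
im=cv2.imread("pics/top0.png");m=brass(im)
n,l,s,c=cv2.connectedComponentsWithStats(m)
for i in range(1,n):
    if s[i,4]>30: print("top",s[i],c[i].round(1),ray("top",c[i],.02).round(3))
im2=cv2.imread("pics/scene0.png");m2=brass(im2)
n,l,s,c=cv2.connectedComponentsWithStats(m2)
for i in range(1,n):
    if s[i,4]>30 and s[i,4]<3000 : print("scene",s[i],c[i].round(1),ray("scene",c[i],.02).round(3))
h=cv2.cvtColor(im,cv2.COLOR_BGR2HSV);b=cv2.inRange(h,(100,90,40),(130,255,255))[140:230,160:250]
pts=cv2.findNonZero(b)
if pts is not None:
    e=cv2.fitEllipse(cv2.convexHull(pts)+np.array([160,140]));print(e,ray("top",e[0],.015))
a=cv2.resize(im[145:240,165:365],None,fx=4,fy=4,interpolation=cv2.INTER_CUBIC)
cv2.imwrite("pics/crop0.png",a)
E
```

```text
top [143  71  39  17 499] [162.4  78.8] [0.909 0.154 0.02 ]
top [132  94  25  38 656] [144.8 112.3] [0.804 0.205 0.02 ]
top [210 160  17  18 232] [217.8 168.2] [ 0.625 -0.022  0.02 ]
top [334 170   9   7  45] [337.9 173.2] [ 0.603 -0.377  0.02 ]
top [604 170  26  34 570] [616.7 186.8] [ 0.546 -1.221  0.02 ]
top [178 176  17  18 229] [185.7 184.4] [0.578 0.074 0.02 ]
top [198 177  17  17 229] [206.2 185.3] [0.575 0.012 0.02 ]
top [296 176  16  16 206] [303.3 183.5] [ 0.574 -0.275  0.02 ]
top [599 176   9  22  60] [602.3 185. ] [ 0.552 -1.176  0.02 ]
top [219 178  18  18 231] [227.2 186.4] [ 0.57 -0.05  0.02]
top [187 195  17  17 230] [195.1 203. ] [0.522 0.045 0.02 ]
top [338 206  17  17 228] [346.1 213.7] [ 0.482 -0.398  0.02 ]
top [593 219  15  23  93] [597.8 231.6] [ 0.412 -1.147  0.02 ]
top [605 221  21  21 346] [615.3 231.1] [ 0.412 -1.203  0.02 ]
scene [447  31  39  18 461] [467.4  38.4] [6.556 5.52  0.02 ]
scene [323 129  24   9 136] [334.9 133.4] [0.841 0.273 0.02 ]
scene [355 135  19  11  50] [364.6 139.2] [0.92  0.158 0.02 ]
scene [275 146  33  24 374] [292.9 159.7] [0.562 0.04  0.02 ]
scene [309 162  13   7  42] [315.1 165.8] [ 0.611 -0.041  0.02 ]
scene [329 196  16   9  78] [337.2 200.8] [ 0.563 -0.305  0.02 ]
scene [316 210  19  23 209] [325.5 224.1] [ 0.478 -0.409  0.02 ]
scene [414 321   5  18  64] [416.4 329.3] [ 0.471 -0.79   0.02 ]
```

View pics/crop0.png

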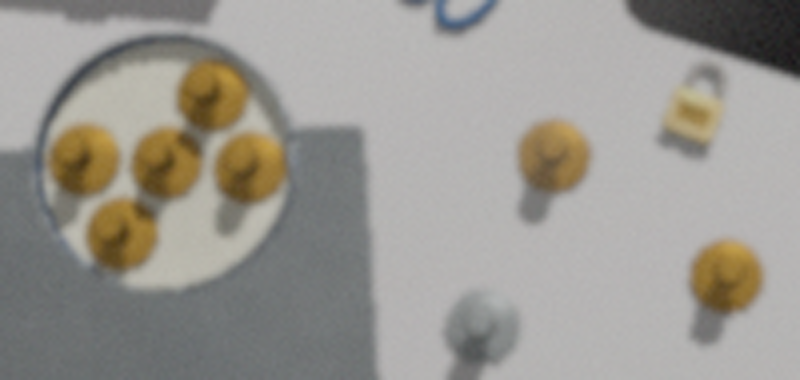

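The crop confirms the layout. The empty places are upper-left at crop (125,90) and lower-right at (207,236), the loose brass knobs are at (554,157) and (727,277), and the steel one is at (483,328).

```bash
python3 - <<'E'
from h import *
from scipy.optimize import least_squares
im=cv2.imread("pics/top0.png")
P=np.array([ray("top",p,.009)[:2] for p in[(206.2,185.3),(217.8,168.2),(185.7,184.4),(227.2,186.4),(195.1,203.)]])
print(P.round(4), np.linalg.norm(P-P[0],axis=1).round(4))
a=np.degrees(np.arctan2(*(P[1:]-P[0]).T[::-1]));print(a.round(1))
k=np.round((a-a[0])/60)
f=lambda q:(P-np.vstack([[q[:2]],[[q[0]+.062*np.cos(q[2]+j*np.pi/3),q[1]+.062*np.sin(q[2]+j*np.pi/3)] for j in k]])).ravel()
q=least_squares(f,[*P[0],np.radians(a[0])]).x
print("fit",q,k,np.abs(f(q)).max())
for j in range(6):
    if j not in k%6: print("gap",j,q[:2]+.062*np.array([np.cos(q[2]+j*np.pi/3),np.sin(q[2]+j*np.pi/3)]),np.degrees(q[2])+60*j)
for p in((303.3,183.5),(346.1,213.7)):
    X=ray("top",p,.006);print("knob",X.round(4),"scene base/top",proj("scene",X*[1,1,0]),proj("scene",X*[1,1,0]+[0,0,.052]))
# tin rim: dark/blue vs inside
h=cv2.cvtColor(im,cv2.COLOR_BGR2HSV);b=((im[:,:,0].astype(int)-im[:,:,2])>25).astype(np.uint8);b[:140]=0;b[230:]=0;b[:,:160]=0;b[:,250:]=0
pts=cv2.findNonZero(b);print(0 if pts is None else (len(pts),cv2.minEnclosingCircle(pts)))
if pts is not None: print(ray("top",cv2.minEnclosingCircle(pts)[0],.02))
E
```

```text
[[ 0.5763  0.0149]
 [ 0.6274 -0.0194]
 [ 0.5803  0.0767]
 [ 0.5716 -0.048 ]
 [ 0.5238  0.0475]] [0.     0.0615 0.0619 0.0631 0.0618]
[-33.9  86.3 -94.2 148.2]
fit [ 0.57585987  0.01434102 -0.58293051] [ 0.  2. -1.  3.] 0.0009823041583365139
gap 1 [0.63129717 0.04210261] 26.60054220132892
gap 4 [ 0.52042257 -0.01342057] 206.60054220132892
knob [ 0.5762 -0.2744  0.006 ] scene base/top [336.42683254 201.83149791] [337.17548448 185.37580464]
knob [ 0.4836 -0.3991  0.006 ] scene base/top [325.58909562 228.65923651] [326.18593592 210.51639853]
0
```

Emit:
send_rows(rows=[{"wz":-0.09,"hand":1},{"wz":-0.09,"hand":1},{"wz":-0.085,"hand":1},{"x":0.2,"hand":1},{"x":0.2,"hand":1},{"x":0.2,"hand":1},{"x":0.2,"hand":1},{"x":0.2,"hand":1},{"x":0.2,"y":-0.1,"hand":1},{"x":0.2,"y":-0.1,"hand":1}])

```text
invalid input at $.rows[0]: expected keys x, y, z, wx, wy, wz, hand
```

```bash
cat > go.py <<'E'
import sys
from h import *
from scipy.spatial.transform import Rotation as Ro
# prints the remaining shift (tool axes, units of rows) to a target TCP and heading 26.6 deg
t=np.array([float(v) for v in sys.argv[1:4]]);s=manip.state()
w,x,y,z=s["tool_rot"];R=Ro.from_quat([x,y,z,w])
T=Ro.from_euler("ZX",[26.6,180],degrees=True)
print("tcp",s["tool_pos"].round(4),"t",s["time"],"w",round(s["gripper_width"],3),"F",s["contact_force"].round(1),s["grasp_force"])
print("shift",(R.inv().apply(t-s["tool_pos"])/.15).round(3),"turn",((R.inv()*T).as_rotvec()/(np.pi/4)).round(3))
E
python3 go.py .4836 -.3991 .10
```

```text
tcp [ 0.1581 -0.6041  0.2302] t 0.1 w 1.001 F [-0.6  0.5 -0.1] 0.0
shift [ 2.445 -0.771  0.87 ] turn [-0.002 -0.001 -0.265]
```

All keys are required in every row.

Emit:
send_rows(rows=[{"x":0,"y":0,"z":0,"wx":0,"wy":0,"wz":-0.09,"hand":1},{"x":0,"y":0,"z":0,"wx":0,"wy":0,"wz":-0.09,"hand":1},{"x":0,"y":0,"z":0,"wx":0,"wy":0,"wz":-0.085,"hand":1},{"x":0.2,"y":0,"z":0,"wx":0,"wy":0,"wz":0,"hand":1},{"x":0.2,"y":0,"z":0,"wx":0,"wy":0,"wz":0,"hand":1},{"x":0.2,"y":0,"z":0,"wx":0,"wy":0,"wz":0,"hand":1},{"x":0.2,"y":0,"z":0,"wx":0,"wy":0,"wz":0,"hand":1},{"x":0.2,"y":0,"z":0,"wx":0,"wy":0,"wz":0,"hand":1},{"x":0.2,"y":-0.1,"z":0,"wx":0,"wy":0,"wz":0,"hand":1},{"x":0.2,"y":-0.1,"z":0,"wx":0,"wy":0,"wz":0,"hand":1}])

```text
time: 0.93
tool_pos: [0.3334, -0.4827, 0.2305]
tool_rot: [-0.001, 0.973, 0.23, -0.0]
contact_force: [0.4, -0.4, 0.7]
gripper_width: 0.998
grasp_force: 0.0
```

```bash
python3 go.py .4836 -.3991 .10
```

```text
tcp [ 0.3334 -0.4827  0.2305] t 0.9333 w 0.998 F [ 0.4 -0.4  0.7] 0.0
shift [ 1.145 -0.049  0.87 ] turn [-0.002 -0.    -0.001]
```

Emit:
send_rows(rows=[{"x":0.2,"y":-0.025,"z":0.05,"wx":0,"wy":0,"wz":0,"hand":1},{"x":0.2,"y":-0.024,"z":0.1,"wx":0,"wy":0,"wz":0,"hand":1},{"x":0.2,"y":0,"z":0.12,"wx":0,"wy":0,"wz":0,"hand":1},{"x":0.2,"y":0,"z":0.15,"wx":0,"wy":0,"wz":0,"hand":1},{"x":0.2,"y":0,"z":0.15,"wx":0,"wy":0,"wz":0,"hand":1},{"x":0.145,"y":0,"z":0.15,"wx":0,"wy":0,"wz":0,"hand":1},{"x":0,"y":0,"z":0.1,"wx":0,"wy":0,"wz":0,"hand":1},{"x":0,"y":0,"z":0.05,"wx":0,"wy":0,"wz":0,"hand":1},{"x":0,"y":0,"z":0,"wx":0,"wy":0,"wz":0,"hand":1},{"x":0,"y":0,"z":0,"wx":0,"wy":0,"wz":0,"hand":1}])

```text
time: 1.77
tool_pos: [0.4823, -0.4007, 0.1007]
tool_rot: [-0.0, 0.973, 0.23, -0.0]
contact_force: [-0.1, -0.3, 0.4]
gripper_width: 1.002
grasp_force: 0.0
```

```bash
python3 go.py .4836 -.3991 .020
```

```text
tcp [ 0.4823 -0.4007  0.1007] t 1.7667 w 1.002 F [-0.1 -0.3  0.4] 0.0
shift [ 0.012 -0.005  0.538] turn [-0.001  0.    -0.001]
```

Emit:
send_rows(rows=[{"x":0.012,"y":-0.005,"z":0.1,"wx":0,"wy":0,"wz":0,"hand":1},{"x":0,"y":0,"z":0.1,"wx":0,"wy":0,"wz":0,"hand":1},{"x":0,"y":0,"z":0.1,"wx":0,"wy":0,"wz":0,"hand":1},{"x":0,"y":0,"z":0.1,"wx":0,"wy":0,"wz":0,"hand":1},{"x":0,"y":0,"z":0.09,"wx":0,"wy":0,"wz":0,"hand":1},{"x":0,"y":0,"z":0.048,"wx":0,"wy":0,"wz":0,"hand":0.6},{"x":0,"y":0,"z":0,"wx":0,"wy":0,"wz":0,"hand":0.2},{"x":0,"y":0,"z":0,"wx":0,"wy":0,"wz":0,"hand":0},{"x":0,"y":0,"z":0,"wx":0,"wy":0,"wz":0,"hand":-0.15},{"x":0,"y":0,"z":0,"wx":0,"wy":0,"wz":0,"hand":-0.25}])

```text
time: 2.6
tool_pos: [0.4848, -0.3996, 0.0213]
tool_rot: [0.001, 0.973, 0.23, 0.001]
contact_force: [-0.3, 0.2, -0.3]
gripper_width: 0.374
grasp_force: 0.0
```

Emit:
send_rows(rows=[{"x":0,"y":0,"z":0,"wx":0,"wy":0,"wz":0,"hand":-0.35},{"x":0,"y":0,"z":0,"wx":0,"wy":0,"wz":0,"hand":-0.4},{"x":0,"y":0,"z":0,"wx":0,"wy":0,"wz":0,"hand":-0.45},{"x":0,"y":0,"z":0,"wx":0,"wy":0,"wz":0,"hand":-1},{"x":0,"y":0,"z":0,"wx":0,"wy":0,"wz":0,"hand":-1},{"x":0,"y":0,"z":0,"wx":0,"wy":0,"wz":0,"hand":-1},{"x":0,"y":0,"z":0,"wx":0,"wy":0,"wz":0,"hand":-1},{"x":0,"y":0,"z":0,"wx":0,"wy":0,"wz":0,"hand":-1},{"x":0,"y":0,"z":0,"wx":0,"wy":0,"wz":0,"hand":-1},{"x":0,"y":0,"z":0,"wx":0,"wy":0,"wz":0,"hand":-1}])

```text
time: 3.43
tool_pos: [0.4845, -0.3994, 0.0209]
tool_rot: [0.0, 0.973, 0.23, 0.0]
contact_force: [0.6, 1.8, 5.7]
gripper_width: 0.255
grasp_force: 59.1
```

```bash
python3 go.py .6313 .0421 .123; python3 - <<'E'
from h import *
im=grab_frame("scene");cv2.imwrite("pics/g1.png",cv2.resize(im[130:270,230:430],None,fx=4,fy=4,interpolation=cv2.INTER_CUBIC))
E
```

```text
tcp [ 0.4845 -0.3994  0.0209] t 3.4333 w 0.255 F [0.6 1.8 5.7] 59.1045878154182
shift [ 2.192 -2.193 -0.682] turn [ 0.001 -0.    -0.   ]
```

View pics/g1.png

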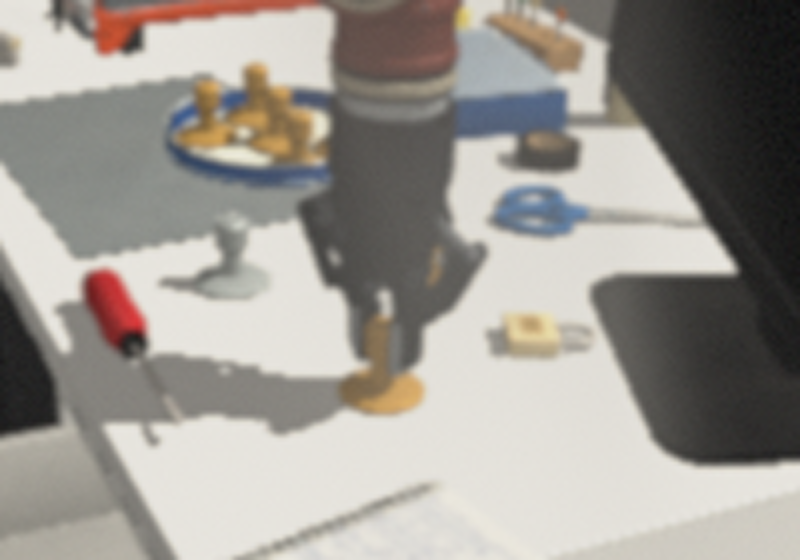

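The knob is gripped by its head (crop 380,340), still standing upright, with a 59 N grip.

Emit:
send_rows(rows=[{"x":0,"y":0,"z":-0.05,"wx":0,"wy":0,"wz":0,"hand":-1},{"x":0,"y":0,"z":-0.12,"wx":0,"wy":0,"wz":0,"hand":-1},{"x":0,"y":0,"z":-0.16,"wx":0,"wy":0,"wz":0,"hand":-1},{"x":0,"y":0,"z":-0.17,"wx":0,"wy":0,"wz":0,"hand":-1},{"x":0.05,"y":-0.05,"z":-0.12,"wx":0,"wy":0,"wz":0,"hand":-1},{"x":0.1,"y":-0.1,"z":-0.06,"wx":0,"wy":0,"wz":0,"hand":-1},{"x":0.15,"y":-0.15,"z":0,"wx":0,"wy":0,"wz":0,"hand":-1},{"x":0.15,"y":-0.15,"z":0,"wx":0,"wy":0,"wz":0,"hand":-1},{"x":0.15,"y":-0.15,"z":0,"wx":0,"wy":0,"wz":0,"hand":-1},{"x":0.15,"y":-0.15,"z":0,"wx":0,"wy":0,"wz":0,"hand":-1}])

```text
time: 4.32
tool_pos: [0.5338, -0.2462, 0.1212]
tool_rot: [-0.001, 0.973, 0.23, -0.001]
contact_force: [0.6, -0.6, -1.5]
gripper_width: 0.254
grasp_force: 58.9
```

Emit:
send_rows(rows=[{"x":0.15,"y":-0.15,"z":0,"wx":0,"wy":0,"wz":0,"hand":-1},{"x":0.15,"y":-0.15,"z":0,"wx":0,"wy":0,"wz":0,"hand":-1},{"x":0.15,"y":-0.15,"z":0,"wx":0,"wy":0,"wz":0,"hand":-1},{"x":0.15,"y":-0.15,"z":0,"wx":0,"wy":0,"wz":0,"hand":-1},{"x":0.15,"y":-0.15,"z":0,"wx":0,"wy":0,"wz":0,"hand":-1},{"x":0.15,"y":-0.15,"z":0,"wx":0,"wy":0,"wz":0,"hand":-1},{"x":0.15,"y":-0.15,"z":0,"wx":0,"wy":0,"wz":0,"hand":-1},{"x":0.15,"y":-0.15,"z":0,"wx":0,"wy":0,"wz":0,"hand":-1},{"x":0.15,"y":-0.15,"z":0,"wx":0,"wy":0,"wz":0,"hand":-1},{"x":0.06,"y":-0.06,"z":0,"wx":0,"wy":0,"wz":0,"hand":-1}])

```text
time: 5.15
tool_pos: [0.6286, 0.0394, 0.1212]
tool_rot: [-0.001, 0.973, 0.231, -0.001]
contact_force: [-0.2, -0.9, -1.4]
gripper_width: 0.262
grasp_force: 58.9
```

Emit:
send_rows(rows=[{"x":0.03,"y":-0.03,"z":0,"wx":0,"wy":0,"wz":0,"hand":-1},{"x":0,"y":0,"z":0,"wx":0,"wy":0,"wz":0,"hand":-1},{"x":0,"y":0,"z":0,"wx":0,"wy":0,"wz":0,"hand":-1},{"x":0,"y":0,"z":0,"wx":0,"wy":0,"wz":0,"hand":-1},{"x":0,"y":0,"z":0,"wx":0,"wy":0,"wz":0,"hand":-1},{"x":0,"y":0,"z":0,"wx":0,"wy":0,"wz":0,"hand":-1},{"x":0,"y":0,"z":0,"wx":0,"wy":0,"wz":0,"hand":-1},{"x":0,"y":0,"z":0,"wx":0,"wy":0,"wz":0,"hand":-1},{"x":0,"y":0,"z":0,"wx":0,"wy":0,"wz":0,"hand":-1},{"x":0,"y":0,"z":0,"wx":0,"wy":0,"wz":0,"hand":-1}])

```text
time: 5.98
tool_pos: [0.6309, 0.0417, 0.1221]
tool_rot: [0.0, 0.973, 0.23, 0.0]
contact_force: [0.5, 0.1, -2.0]
gripper_width: 0.254
grasp_force: 58.9
```

```bash
python3 go.py .6313 .0421 .025; python3 - <<'E'
from h import *
im=grab_frame("scene");cv2.imwrite("pics/g2.png",cv2.resize(im[90:220,220:400],None,fx=4,fy=4,interpolation=cv2.INTER_CUBIC))
E
```

```text
tcp [0.6309 0.0417 0.1221] t 5.9833 w 0.254 F [ 0.5  0.1 -2. ] 58.924926432108364
shift [ 0.004 -0.001  0.648] turn [ 0.    -0.    -0.001]
```

View pics/g2.png

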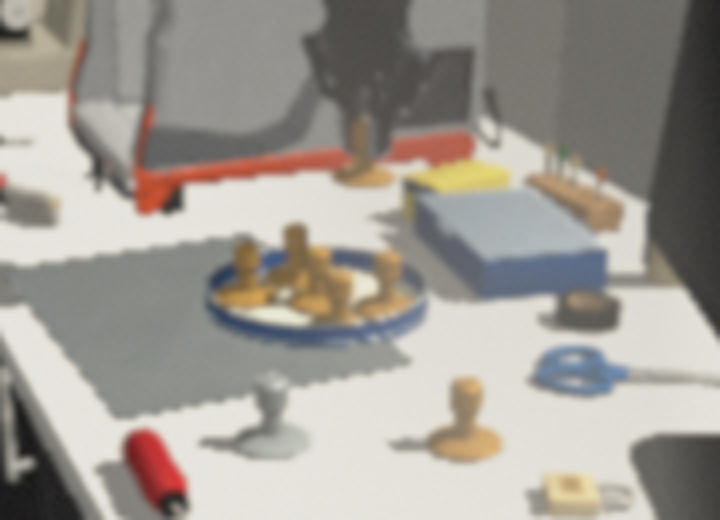

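The held knob hangs upright at crop (365,150), above the far place. The packed knobs are unchanged.

Emit:
send_rows(rows=[{"x":0.004,"y":0,"z":0.08,"wx":0,"wy":0,"wz":0,"hand":-1},{"x":0,"y":0,"z":0.1,"wx":0,"wy":0,"wz":0,"hand":-1},{"x":0,"y":0,"z":0.1,"wx":0,"wy":0,"wz":0,"hand":-1},{"x":0,"y":0,"z":0.1,"wx":0,"wy":0,"wz":0,"hand":-1},{"x":0,"y":0,"z":0.1,"wx":0,"wy":0,"wz":0,"hand":-1},{"x":0,"y":0,"z":0.08,"wx":0,"wy":0,"wz":0,"hand":-1},{"x":0,"y":0,"z":0.04,"wx":0,"wy":0,"wz":0,"hand":-1},{"x":0,"y":0,"z":0.02,"wx":0,"wy":0,"wz":0,"hand":-1},{"x":0,"y":0,"z":0,"wx":0,"wy":0,"wz":0,"hand":-1},{"x":0,"y":0,"z":0,"wx":0,"wy":0,"wz":0,"hand":-1}])

```text
time: 6.87
tool_pos: [0.632, 0.0421, 0.0297]
tool_rot: [0.0, 0.973, 0.23, 0.001]
contact_force: [1.6, -0.6, -1.0]
gripper_width: 0.257
grasp_force: 58.9
```

```bash
python3 go.py .6313 .0421 .0239; python3 - <<'E'
from h import *
a=grab_frame("top")[150:220,160:255];b=grab_frame("scene")[130:200,260:355]
cv2.imwrite("pics/g3.png",cv2.resize(np.vstack([a,b]),None,fx=4,fy=4,interpolation=cv2.INTER_CUBIC))
E
```

```text
tcp [0.632  0.0421 0.0297] t 6.8667 w 0.257 F [ 1.6 -0.6 -1. ] 58.92185015560244
shift [-0.004 -0.002  0.039] turn [ 0.001 -0.001 -0.   ]
```

View pics/g3.png

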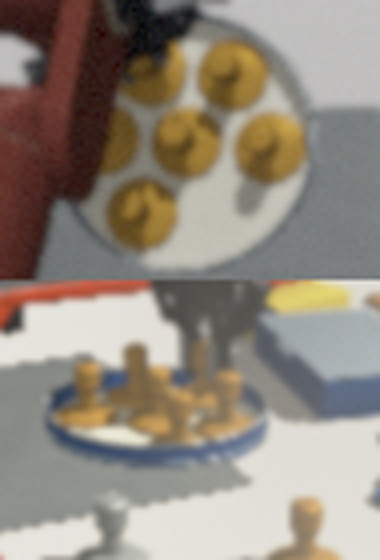

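The knob sits inside the tin at crop (155,75), clear of its neighbours. I'll lower the last few mm.

Emit:
send_rows(rows=[{"x":-0.002,"y":0,"z":0.01,"wx":0,"wy":0,"wz":0,"hand":-1},{"x":0,"y":0,"z":0.01,"wx":0,"wy":0,"wz":0,"hand":-1},{"x":0,"y":0,"z":0.007,"wx":0,"wy":0,"wz":0,"hand":-1},{"x":0,"y":0,"z":0.005,"wx":0,"wy":0,"wz":0,"hand":-1},{"x":0,"y":0,"z":0.004,"wx":0,"wy":0,"wz":0,"hand":-1},{"x":0,"y":0,"z":0,"wx":0,"wy":0,"wz":0,"hand":-1},{"x":0,"y":0,"z":0,"wx":0,"wy":0,"wz":0,"hand":-1},{"x":0,"y":0,"z":0,"wx":0,"wy":0,"wz":0,"hand":-1},{"x":0,"y":0,"z":0,"wx":0,"wy":0,"wz":0,"hand":-1},{"x":0,"y":0,"z":0,"wx":0,"wy":0,"wz":0,"hand":-1}])

```text
time: 7.8
tool_pos: [0.6312, 0.042, 0.0238]
tool_rot: [-0.0, 0.973, 0.23, -0.0]
contact_force: [-1.3, -0.2, 1.8]
gripper_width: 0.254
grasp_force: 59.1
```

Emit:
send_rows(rows=[{"x":0,"y":0,"z":0,"wx":0,"wy":0,"wz":0,"hand":-0.4},{"x":0,"y":0,"z":0,"wx":0,"wy":0,"wz":0,"hand":-0.3},{"x":0,"y":0,"z":0,"wx":0,"wy":0,"wz":0,"hand":-0.15},{"x":0,"y":0,"z":0,"wx":0,"wy":0,"wz":0,"hand":0},{"x":0,"y":0,"z":0,"wx":0,"wy":0,"wz":0,"hand":0.1},{"x":0,"y":0,"z":0,"wx":0,"wy":0,"wz":0,"hand":0.1},{"x":0,"y":0,"z":-0.05,"wx":0,"wy":0,"wz":0,"hand":0.1},{"x":0,"y":0,"z":-0.1,"wx":0,"wy":0,"wz":0,"hand":0.1},{"x":0,"y":0,"z":-0.15,"wx":0,"wy":0,"wz":0,"hand":0.1},{"x":0,"y":0,"z":-0.2,"wx":0,"wy":0,"wz":0,"hand":0.1}])

```text
time: 8.63
tool_pos: [0.6297, 0.042, 0.0985]
tool_rot: [-0.0, 0.973, 0.23, -0.002]
contact_force: [1.5, 0.4, -0.5]
gripper_width: 0.547
grasp_force: 0.0
```

```bash
python3 go.py .5767 -.2744 .12
```

```text
tcp [0.6297 0.042  0.0985] t 8.6333 w 0.547 F [ 1.5  0.4 -0.5] 0.0
shift [-1.26   1.728 -0.142] turn [-0.002  0.004 -0.001]
```

Emit:
send_rows(rows=[{"x":0,"y":0,"z":-0.14,"wx":0,"wy":0,"wz":0,"hand":0.5},{"x":-0.14,"y":0.19,"z":0,"wx":0,"wy":0,"wz":0,"hand":1},{"x":-0.14,"y":0.19,"z":0,"wx":0,"wy":0,"wz":0,"hand":1},{"x":-0.14,"y":0.19,"z":0,"wx":0,"wy":0,"wz":0,"hand":1},{"x":-0.14,"y":0.19,"z":0,"wx":0,"wy":0,"wz":0,"hand":1},{"x":-0.14,"y":0.19,"z":0,"wx":0,"wy":0,"wz":0,"hand":1},{"x":-0.14,"y":0.19,"z":0,"wx":0,"wy":0,"wz":0,"hand":1},{"x":-0.14,"y":0.19,"z":0,"wx":0,"wy":0,"wz":0,"hand":1},{"x":-0.14,"y":0.19,"z":0,"wx":0,"wy":0,"wz":0,"hand":1},{"x":-0.14,"y":0.208,"z":0,"wx":0,"wy":0,"wz":0,"hand":1}])

```text
time: 9.47
tool_pos: [0.578, -0.2761, 0.1218]
tool_rot: [0.001, 0.973, 0.23, 0.001]
contact_force: [0.9, 0.9, 0.8]
gripper_width: 0.998
grasp_force: 0.0
```

```bash
python3 - <<'E'
from h import *
im=grab_frame("top");cv2.imwrite("pics/t2.png",cv2.resize(im[145:240,165:365],None,fx=4,fy=4,interpolation=cv2.INTER_CUBIC))
n,l,s,c=cv2.connectedComponentsWithStats(brass(im))
for i in range(1,n):
    if 100<s[i,4]<400 and c[i][0]<400: print(s[i],c[i].round(1),ray("top",c[i],.009 if c[i][0]<250 else .006).round(4))
E
python3 go.py .5767 -.2744 .0208
```

```text
[190 159  17  18 238] [197.8 167.8] [0.63   0.0412 0.009 ]
[210 160  17  17 230] [217.8 168.2] [ 0.6275 -0.0194  0.009 ]
[178 176  17  18 226] [185.7 184.5] [0.5801 0.0766 0.009 ]
[198 177  17  17 230] [206.3 185.2] [0.5767 0.0147 0.009 ]
[219 179  17  17 229] [227.2 186.5] [ 0.5714 -0.048   0.009 ]
[187 195  17  17 230] [195.1 203. ] [0.5238 0.0475 0.009 ]
tcp [ 0.5771 -0.283   0.1222] t 9.5167 w 0.995 F [-1.5 -3.9  0.7] 0.0
shift [ 0.024 -0.057  0.676] turn [ 0.009  0.001 -0.006]
```

View pics/t2.png

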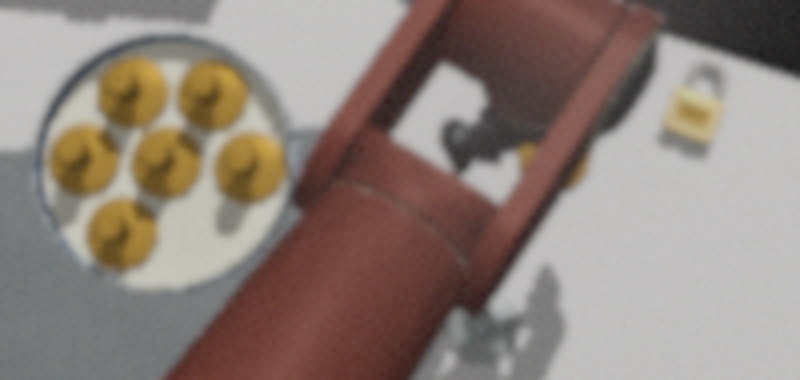

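The first knob stands in the far place at crop (132,92), within 2 mm of the centre. I'll let the arm settle, then descend.

Emit:
send_rows(rows=[{"x":0,"y":0,"z":0.05,"wx":0,"wy":0,"wz":0,"hand":1},{"x":0,"y":0,"z":0.05,"wx":0,"wy":0,"wz":0,"hand":1},{"x":0,"y":0,"z":0.05,"wx":0,"wy":0,"wz":0,"hand":1},{"x":0,"y":0,"z":0,"wx":0,"wy":0,"wz":0,"hand":1},{"x":0,"y":0,"z":0,"wx":0,"wy":0,"wz":0,"hand":1},{"x":0,"y":0,"z":0,"wx":0,"wy":0,"wz":0,"hand":1},{"x":0,"y":0,"z":0,"wx":0,"wy":0,"wz":0,"hand":1},{"x":0,"y":0,"z":0,"wx":0,"wy":0,"wz":0,"hand":1},{"x":0,"y":0,"z":0,"wx":0,"wy":0,"wz":0,"hand":1},{"x":0,"y":0,"z":0,"wx":0,"wy":0,"wz":0,"hand":1}])

```text
time: 10.35
tool_pos: [0.5783, -0.2744, 0.0975]
tool_rot: [0.0, 0.973, 0.23, 0.0]
contact_force: [0.8, 0.5, -0.5]
gripper_width: 0.998
grasp_force: 0.0
```

```bash
python3 go.py .5767 -.2744 .0208
```

```text
tcp [ 0.5783 -0.2744  0.0975] t 10.35 w 0.998 F [ 0.8  0.5 -0.5] 0.0
shift [-0.01  -0.005  0.512] turn [ 0.001 -0.    -0.   ]
```

Emit:
send_rows(rows=[{"x":-0.01,"y":-0.005,"z":0.1,"wx":0,"wy":0,"wz":0,"hand":1},{"x":0,"y":0,"z":0.1,"wx":0,"wy":0,"wz":0,"hand":1},{"x":0,"y":0,"z":0.1,"wx":0,"wy":0,"wz":0,"hand":1},{"x":0,"y":0,"z":0.1,"wx":0,"wy":0,"wz":0,"hand":1},{"x":0,"y":0,"z":0.08,"wx":0,"wy":0,"wz":0,"hand":1},{"x":0,"y":0,"z":0.032,"wx":0,"wy":0,"wz":0,"hand":0.6},{"x":0,"y":0,"z":0,"wx":0,"wy":0,"wz":0,"hand":0.2},{"x":0,"y":0,"z":0,"wx":0,"wy":0,"wz":0,"hand":0},{"x":0,"y":0,"z":0,"wx":0,"wy":0,"wz":0,"hand":-0.15},{"x":0,"y":0,"z":0,"wx":0,"wy":0,"wz":0,"hand":-0.25}])

```text
time: 11.18
tool_pos: [0.5773, -0.2749, 0.0217]
tool_rot: [0.001, 0.973, 0.23, 0.001]
contact_force: [-0.2, -0.0, -1.1]
gripper_width: 0.373
grasp_force: 0.0
```

Emit:
send_rows(rows=[{"x":0,"y":0,"z":0,"wx":0,"wy":0,"wz":0,"hand":-0.35},{"x":0,"y":0,"z":0,"wx":0,"wy":0,"wz":0,"hand":-0.4},{"x":0,"y":0,"z":0,"wx":0,"wy":0,"wz":0,"hand":-0.45},{"x":0,"y":0,"z":0,"wx":0,"wy":0,"wz":0,"hand":-1},{"x":0,"y":0,"z":0,"wx":0,"wy":0,"wz":0,"hand":-1},{"x":0,"y":0,"z":0,"wx":0,"wy":0,"wz":0,"hand":-1},{"x":0,"y":0,"z":0,"wx":0,"wy":0,"wz":0,"hand":-1},{"x":0,"y":0,"z":0,"wx":0,"wy":0,"wz":0,"hand":-1},{"x":0,"y":0,"z":0,"wx":0,"wy":0,"wz":0,"hand":-1},{"x":0,"y":0,"z":0,"wx":0,"wy":0,"wz":0,"hand":-1}])

```text
time: 12.02
tool_pos: [0.5768, -0.2745, 0.0212]
tool_rot: [0.0, 0.973, 0.23, 0.0]
contact_force: [-0.8, 2.2, 5.2]
gripper_width: 0.253
grasp_force: 59.2
```

```bash
python3 go.py .5208 -.0134 .122
```

```text
tcp [ 0.5768 -0.2745  0.0212] t 12.0167 w 0.253 F [-0.8  2.2  5.2] 59.18775122612715
shift [ 0.445 -1.723 -0.673] turn [ 0.001 -0.001 -0.   ]
```

Emit:
send_rows(rows=[{"x":0,"y":0,"z":-0.05,"wx":0,"wy":0,"wz":0,"hand":-1},{"x":0,"y":0,"z":-0.12,"wx":0,"wy":0,"wz":0,"hand":-1},{"x":0,"y":0,"z":-0.16,"wx":0,"wy":0,"wz":0,"hand":-1},{"x":0,"y":0,"z":-0.16,"wx":0,"wy":0,"wz":0,"hand":-1},{"x":0.01,"y":-0.05,"z":-0.12,"wx":0,"wy":0,"wz":0,"hand":-1},{"x":0.03,"y":-0.1,"z":-0.063,"wx":0,"wy":0,"wz":0,"hand":-1},{"x":0.045,"y":-0.173,"z":0,"wx":0,"wy":0,"wz":0,"hand":-1},{"x":0.045,"y":-0.17,"z":0,"wx":0,"wy":0,"wz":0,"hand":-1},{"x":0.045,"y":-0.17,"z":0,"wx":0,"wy":0,"wz":0,"hand":-1},{"x":0.045,"y":-0.17,"z":0,"wx":0,"wy":0,"wz":0,"hand":-1}])

```text
time: 12.85
tool_pos: [0.5492, -0.1469, 0.1208]
tool_rot: [-0.0, 0.973, 0.23, -0.0]
contact_force: [-0.2, -0.2, -1.2]
gripper_width: 0.258
grasp_force: 59.0
```

Emit:
send_rows(rows=[{"x":0.045,"y":-0.17,"z":0,"wx":0,"wy":0,"wz":0,"hand":-1},{"x":0.045,"y":-0.17,"z":0,"wx":0,"wy":0,"wz":0,"hand":-1},{"x":0.045,"y":-0.17,"z":0,"wx":0,"wy":0,"wz":0,"hand":-1},{"x":0.045,"y":-0.17,"z":0,"wx":0,"wy":0,"wz":0,"hand":-1},{"x":0.03,"y":-0.14,"z":0,"wx":0,"wy":0,"wz":0,"hand":-1},{"x":0.015,"y":-0.07,"z":0,"wx":0,"wy":0,"wz":0,"hand":-1},{"x":0,"y":0,"z":0,"wx":0,"wy":0,"wz":0,"hand":-1},{"x":0,"y":0,"z":0,"wx":0,"wy":0,"wz":0,"hand":-1},{"x":0,"y":0,"z":0,"wx":0,"wy":0,"wz":0,"hand":-1},{"x":0,"y":0,"z":0,"wx":0,"wy":0,"wz":0,"hand":-1}])

```text
time: 13.68
tool_pos: [0.5208, -0.0145, 0.1214]
tool_rot: [0.0, 0.973, 0.229, 0.0]
contact_force: [-0.3, 0.7, -2.1]
gripper_width: 0.255
grasp_force: 59.0
```

```bash
python3 go.py .5208 -.0134 .0242; python3 - <<'E'
from h import *
a=grab_frame("scene")[90:220,220:400];cv2.imwrite("pics/g4.png",cv2.resize(a,None,fx=4,fy=4,interpolation=cv2.INTER_CUBIC))
E
```

```text
tcp [ 0.5208 -0.0145  0.1214] t 13.6833 w 0.255 F [-0.3  0.7 -2.1] 59.00865778326988
shift [ 0.003 -0.007  0.648] turn [ 0.001  0.    -0.002]
```

View pics/g4.png

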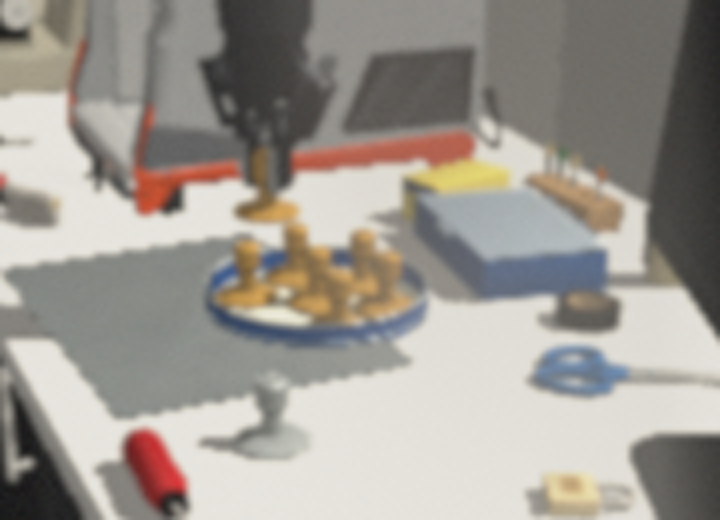

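The second knob is held upright at crop (267,185) over the near place, which is empty at crop (280,315).

Emit:
send_rows(rows=[{"x":0.003,"y":-0.007,"z":0.08,"wx":0,"wy":0,"wz":0,"hand":-1},{"x":0,"y":0,"z":0.1,"wx":0,"wy":0,"wz":0,"hand":-1},{"x":0,"y":0,"z":0.1,"wx":0,"wy":0,"wz":0,"hand":-1},{"x":0,"y":0,"z":0.1,"wx":0,"wy":0,"wz":0,"hand":-1},{"x":0,"y":0,"z":0.1,"wx":0,"wy":0,"wz":0,"hand":-1},{"x":0,"y":0,"z":0.08,"wx":0,"wy":0,"wz":0,"hand":-1},{"x":0,"y":0,"z":0.04,"wx":0,"wy":0,"wz":0,"hand":-1},{"x":0,"y":0,"z":0.015,"wx":0,"wy":0,"wz":0,"hand":-1},{"x":0,"y":0,"z":0,"wx":0,"wy":0,"wz":0,"hand":-1},{"x":0,"y":0,"z":0,"wx":0,"wy":0,"wz":0,"hand":-1}])

```text
time: 14.57
tool_pos: [0.521, -0.0124, 0.0297]
tool_rot: [0.0, 0.973, 0.23, 0.001]
contact_force: [-1.1, -0.1, -1.4]
gripper_width: 0.251
grasp_force: 59.0
```

```bash
python3 go.py .5208 -.0134 .0240; python3 - <<'E'
from h import *
a=grab_frame("top")[150:220,160:255];b=grab_frame("scene")[130:200,260:355]
cv2.imwrite("pics/g5.png",cv2.resize(np.vstack([a,b]),None,fx=4,fy=4,interpolation=cv2.INTER_CUBIC))
E
```

```text
tcp [ 0.521  -0.0124  0.0297] t 14.5667 w 0.251 F [-1.1 -0.1 -1.4] 59.004902676679194
shift [-0.004  0.005  0.038] turn [ 0.001 -0.001 -0.001]
```

View pics/g5.png

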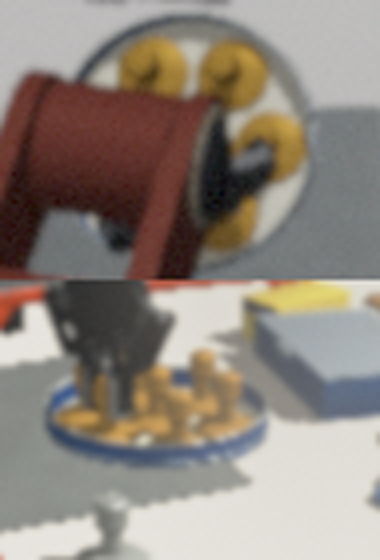

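The second knob is down in the near place (top half at (228,220)), with a visible gap to its right-hand neighbour. No side contact shows in the force reading.

Emit:
send_rows(rows=[{"x":-0.002,"y":0.002,"z":0.01,"wx":0,"wy":0,"wz":0,"hand":-1},{"x":0,"y":0,"z":0.01,"wx":0,"wy":0,"wz":0,"hand":-1},{"x":0,"y":0,"z":0.007,"wx":0,"wy":0,"wz":0,"hand":-1},{"x":0,"y":0,"z":0.005,"wx":0,"wy":0,"wz":0,"hand":-1},{"x":0,"y":0,"z":0.004,"wx":0,"wy":0,"wz":0,"hand":-1},{"x":0,"y":0,"z":0,"wx":0,"wy":0,"wz":0,"hand":-1},{"x":0,"y":0,"z":0,"wx":0,"wy":0,"wz":0,"hand":-1},{"x":0,"y":0,"z":0,"wx":0,"wy":0,"wz":0,"hand":-1},{"x":0,"y":0,"z":0,"wx":0,"wy":0,"wz":0,"hand":-1},{"x":0,"y":0,"z":0,"wx":0,"wy":0,"wz":0,"hand":-1}])

```text
time: 15.5
tool_pos: [0.5203, -0.0127, 0.0241]
tool_rot: [-0.0, 0.973, 0.23, -0.0]
contact_force: [-3.6, -0.3, 5.2]
gripper_width: 0.253
grasp_force: 59.7
```

Emit:
send_rows(rows=[{"x":0,"y":0,"z":0,"wx":0,"wy":0,"wz":0,"hand":-0.4},{"x":0,"y":0,"z":0,"wx":0,"wy":0,"wz":0,"hand":-0.3},{"x":0,"y":0,"z":0,"wx":0,"wy":0,"wz":0,"hand":-0.15},{"x":0,"y":0,"z":0,"wx":0,"wy":0,"wz":0,"hand":0},{"x":0,"y":0,"z":0,"wx":0,"wy":0,"wz":0,"hand":0.1},{"x":0,"y":0,"z":0,"wx":0,"wy":0,"wz":0,"hand":0.1},{"x":0,"y":0,"z":-0.05,"wx":0,"wy":0,"wz":0,"hand":0.1},{"x":0,"y":0,"z":-0.1,"wx":0,"wy":0,"wz":0,"hand":0.1},{"x":0,"y":0,"z":-0.2,"wx":0,"wy":0,"wz":0,"hand":0.1},{"x":0,"y":0,"z":-0.25,"wx":0,"wy":0,"wz":0,"hand":0.1}])

```text
time: 16.33
tool_pos: [0.518, -0.0123, 0.1123]
tool_rot: [-0.001, 0.973, 0.23, -0.003]
contact_force: [0.6, 0.2, 0.1]
gripper_width: 0.551
grasp_force: 0.0
```

Emit:
send_rows(rows=[{"x":0,"y":0,"z":-0.2,"wx":0,"wy":0,"wz":0,"hand":0.1},{"x":0,"y":0.2,"z":0,"wx":0,"wy":0,"wz":0,"hand":0.1},{"x":0,"y":0.2,"z":0,"wx":0,"wy":0,"wz":0,"hand":0.1},{"x":0,"y":0.2,"z":0,"wx":0,"wy":0,"wz":0,"hand":0.1},{"x":0,"y":0.2,"z":0,"wx":0,"wy":0,"wz":0,"hand":0.1},{"x":0,"y":0.2,"z":0,"wx":0,"wy":0,"wz":0,"hand":0.1},{"x":0,"y":0.2,"z":0,"wx":0,"wy":0,"wz":0,"hand":0.1},{"x":0,"y":0.2,"z":0,"wx":0,"wy":0,"wz":0,"hand":0.1},{"x":0,"y":0,"z":0,"wx":0,"wy":0,"wz":0,"hand":0.1},{"x":0,"y":0,"z":0,"wx":0,"wy":0,"wz":0,"hand":0.1}])

```text
time: 17.17
tool_pos: [0.6146, -0.2017, 0.144]
tool_rot: [-0.0, 0.973, 0.229, 0.0]
contact_force: [-0.6, 0.6, 0.6]
gripper_width: 0.55
grasp_force: 0.0
```

```bash
python3 - <<'E'
from h import *
im=grab_frame("top");b=grab_frame("scene")[130:200,260:355]
cv2.imwrite("pics/f.png",cv2.resize(np.vstack([im[150:220,160:255],b]),None,fx=4,fy=4,interpolation=cv2.INTER_CUBIC))
n,l,s,c=cv2.connectedComponentsWithStats(brass(im))
for i in range(1,n):
    if 100<s[i,4]<400 and c[i][0]<400: print(s[i],ray("top",c[i],.009).round(4))
E
```

```text
[190 159  17  18 237] [0.6303 0.041  0.009 ]
[178 176  17  18 227] [0.5801 0.0765 0.009 ]
[198 177  11  18 134] [0.5774 0.0234 0.009 ]
[187 195  16  17 157] [0.5279 0.0528 0.009 ]
```

View pics/f.png

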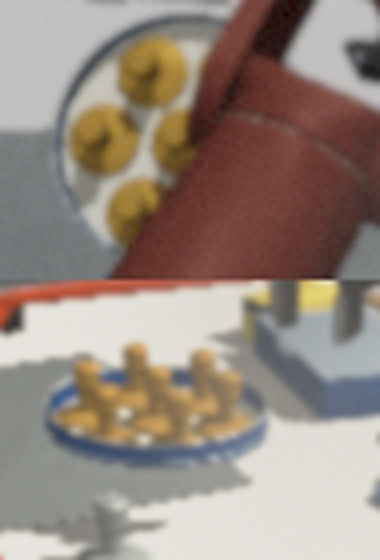

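The scene half shows all seven knobs upright in the tin, with the new near one at (105,400), and the gripper clear of it. Handing in.

```bash
python3 -c "
from plant import job_done
print(job_done())"
```

```text
the job is handed in; nothing more can be done
None
```

Both loose brass knobs were set down upright in the two empty places of the blue tin, and the job was handed in at about 17 s of the 51 s limit. `job_done()` returned no verdict. The far knob measured within 2 mm of its place's centre; the near one was hidden from the top camera, so its position rests on the arm's reading at release (about 1 mm off) and the scene view.

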